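# Seat a plate in a drilling fixture

## Robot

A 6-joint arm with a two-finger parallel gripper is mounted at the origin on a cart in front of the work surface, level with it; the furniture and walls round the work are solid. World frame = base frame: x ahead of the robot, y to its left, z up, the work surface at z = 0. Lengths are in m, angles in rad, forces in N, time in s.
With the tool pointing down it reaches from about 0.4 to 0.825 m from the base axis. Payload 7 kg.
Tool frame: the origin (TCP) lies midway between the tips of the shut fingers; the grasp point (between the pads) lies arm.hold_point_z behind it (arm.hold_point_z is the distance from the TCP to the grasp point, in m); z points along the fingers, y is the line along which they close (so a half turn about z gives the same grasp; the last joint's range is limited). The gripper opens to 88 mm and grips with 3 to 60 N. Pads are 19 mm wide; open, the fingers measure 130 mm over their backs; the gripper's body (78 mm by 193 mm) begins 47 mm behind the grasp point.
Start: joints at [-0.979, 0.359, 0.012, 0, -1.224, -0.288], TCP at [0.202, -0.644, 0.227] pointing down, gripper open.
Joint ranges: [-3.07, 3.07], [-1.43, 2.12], [-1.02, 1.25], [-3.03, 1.67], [-3.05, -0], [-3.03, 3.03]. Speed limits (rad/s): [2.39, 2.39, 3.01, 3.14, 3.14, 3.14].

## Interface

Orientations are given as [roll, pitch, yaw] about the fixed x, y, z axes, in that order (R = Rz(yaw) Ry(pitch) Rx(roll)).
In Python, from station import arm gives the robot as it stands.
- The arm moves only by the shell command python3 -m crank 'ROWS' [OPENING] [FORCE]. ROWS is JSON, a list that holds one entry, the list of rows, each a list of 4 numbers: the shift along the tool's x, y, z in units of 25 mm (1.0 is 25 mm), then the turn about the tool's z in units of 5 degrees (1.0 is 5 degrees). A call has 1 to 12 rows; each row is the pose to reach, as a shift and turn from the pose commanded when the call began, along the tool's axes at that moment; what a row does not reach only later rows make up. A row lasts 1/8 s, in which the tool goes at most 62.5 mm and 10.7 degrees, less where a joint would pass 70% of its speed; a pose out of reach is approached as far as the arm can. A call with a gripper value outside its range is refused whole. OPENING is the closure, from 0 (fully open) to 1 (shut), set as the call begins (- or left out, the last holds). The fingers move at their own pace and stop on an object; FORCE is the grip in N (left out, the last holds). Time passes only in rows, so rows that repeat a pose let the fingers close. It gives the time, the measured TCP pose, the force, the opening and the grip force at its end, in the units of the state.
- arm.get_state(): the state, without advancing time (a new reading comes with each control period).
- arm.grab_frame(name): name is "scene" or "side" or "wrist"; returns (picture, depth): 400x640x3 uint8, red, green, blue; 400x640 float32, m along the optical axis (not along the pixel's ray), 0 where there is no reading.
- arm.get_calibration(name): a dict with "mtx" (3x3 intrinsics, pixels), "R" (3x3) and "t" (3): a world point X has camera coordinates R X + t; the wrist camera has in their place "mount" (4x4, takes a point from camera to tool coordinates, whose origin is the TCP and whose axes are the flange's). Camera axes: x right, y down, z forward; pixel columns grow to the right and rows downward; lengths in m; the calibration is good to about 2 mm. The wrist camera is an equidistant fisheye: a pixel r from the principal point sees the ray r / f radians off the axis. A picture is of the moment at which its call begins: read the wrist's pose just before it. get_calibration takes no time and is no camera call.
- arm.job_done(): hands the job in; it is judged then, once.
Trained networks look in the newest picture that a camera, given by its name, has taken for a name from the list of things; names that differ only in an ending like _2 or _b are one class to them, and where a whole thing is asked for, a point or a joint stands for the part that bears it (a point fixed in the world has none). Each returns a list of dicts, best first, with "score" (0 to 1); they miss things now and then, are a little off and sometimes report something else, mostly with a low value. They report only what shows in the picture. A call takes as long as a camera call. They do not tell look-alikes from the thing itself.
- arm.recognise(thing, camera): "extent" ([left, top, width, height] in pixels, round what is visible of it).
- arm.trace(thing, camera): "mask" (400x640 bool, what is visible of it) and "extent" ([left, top, width, height] in pixels, round what is visible of it).
The state is a dict: "t": time; "q": joint angles; "qd": joint speeds; "joint_efforts": joint torques, N m; "eef_pos": TCP position; "ee_rot": TCP orientation; "force": force on the tool from outside, world axes, zero at the start; "moment": the same for the moment, N m; "width": finger opening in m; "gripper_force": force on a finger pad.
Only numpy, scipy, OpenCV 4.12 (cv2) and the standard library are available. Lean on these libraries where they do the work, as an engineer would, in place of code of your own. Each camera call takes 0.05 s, during which the arm holds its last target. There are 200 camera calls.

## Task

The flat metal plate in the drilling fixture has slid too far back under the rear cover, and the sprung bar holds its front edge up, above the gap under the front lip. Press down on the plate's flat top with the closed fingers until the front edge is low enough, and drag the plate forward by friction, under the front lip, until it is fully home against the front stop; then let go, so that the spring clamps it up under the lip. Press firmly but never lean on the plate hard (stay well under 40 N), and leave the pliers, the screwdriver and the contactor beside the fixture where they are.

Things in the scene. Friction and masses are not known exactly. Their poses are not given: they have to be found in the camera images.
- fixture: Low drilling fixture fixed to the bench, grey base, dark steel rails, 252 x 130 x 30 mm. Origin: centre of its underside (bench level); -x is its front, roughly towards the robot; z up. The bed the plate slides on is at z = 12 mm. Side rails at y = 48 to 62 mm either side, top z = 26 mm, higher than the plate: it cannot be gripped by its sides. Rear wall face (under the cover) at x = +114 mm.
- plate: Loose bare metal plate with four screw holes, 160 (x) x 90 (y) x 6 mm, 0.4 to 0.85 kg, 3 mm play to each rail. Origin: centre of its underside; -x is its front edge. At the start it is tilted some 2.5 degrees, rear edge on the bed, front edge lifted about 6.5 mm, 22 to 40 mm short of the stop. Friction on the fixture about 0.3; fingertips hold better, about 0.6. Home: origin at fixture x = -20 mm.
- plate_front (a point): Middle of the plate's front edge at half its thickness: 80 mm ahead (-x) of the plate's origin and 3 mm above its underside. Axes as the plate's.
- stop_face (a point): Point on the front stop's face, under the lip, at fixture x = -100 mm, y = 0, z = 15 mm: where plate_front must go. Axes as the fixture's.
- lip_edge (a point): Lower rear edge of the front lip, in the middle, at fixture x = -84 mm, z = 20 mm. The lip overhangs the stop face by 16 mm over the full width, 8 mm above the bed; its top is at z = 28 mm, with screw heads to 32 mm. At the start the top of the plate's front edge stands about 4 mm higher than this, so an unpressed plate only butts against the lip. Axes as the fixture's.
- cover_edge (a point): Front upper edge of the rear cover, in the middle, at fixture x = +46 mm, z = 30 mm. The cover reaches from here back to x = +126 mm, underside z = 23 mm; the plate's rear end stays under it all the time. The plate's top can be touched between this edge and the lip, 130 mm apart. Axes as the fixture's.
- lifter (a joint): Sprung steel bar, 56 mm wide, across the bed at fixture x = -45 mm, under the plate. 0 = up (6 mm above the bed), 0.006 m = pushed flush with the bed. At the bar it takes 6 N to start, 13 N to push fully down; up to a third more if pressed farther back. The plate's front edge clears the lip from about 0.0045 m on. Then the plate meets the rigid bed and force rises steeply.
- pliers: Side-cutting pliers with red handles, 132 x 69 x 17 mm, on the bench to the left (+y) of the fixture; bystander. Origin: centre of the underside.
- screwdriver: Screwdriver with a blue handle, 189 x 30 x 31 mm, on the bench to the right (-y) of the fixture; bystander. Origin: centre of the underside.
- contactor: Dark contactor, 76 x 44 x 70 mm, on the bench to the right of the fixture, beyond the screwdriver; bystander. Origin: centre of the underside.
Things that resemble listed ones, but are neither listed nor needed, are in the scene too. Of the things that look like the plate, the larger one is meant.

How it is judged:
At the end, for the whole second after the job is handed in: The middle of the plate's front edge is within 3.5 mm of the front stop's face, and under the lip (not more than 18.5 mm above the fixture's underside at half the plate's thickness); the plate is at rest (slower than 10 mm/s) (x of plate_front in the frame of fixture below -0.0965 m and z of plate_front in the frame of fixture below 0.0185 m and linear speed of plate below 0.01 m/s); the robot touches nothing.
It fails at once if the fingers bear on the plate with more than 40 N (contact force between the fingers and plate above 40 N).
It fails at once if a tool or the contactor beside the fixture is moved by more than 20 mm (distance of any of pliers, screwdriver, contactor from where it was at the start of the episode above 0.02 m).
It also fails if it takes over 54 s, if anything falls off the work surface, if the arm or the gripper's body presses on something with over 40 N, if the wrist force passes 120 N, or if a joint passes its speed limit or range.

## Working session

There is one attempt and no reset: what is moved stays moved. The work goes in short steps, Python scripts to look and compute and a shell command to move; the robot and the scene stay as the last step left them, time stands still between calls to the robot, and variables do not carry over. Pictures are saved under pics/ and viewed, at most 10 in all, crops included, and the job is handed in when it is done.

```bash
mkdir -p pics; cat > h.py <<'E'
import numpy as np, cv2
from station import arm
def save(cam,fn):
    im,d=arm.grab_frame(cam); cv2.imwrite('pics/'+fn,im[:,:,::-1]); return im,d
def cloud(cam,d):
    c=arm.get_calibration(cam); K=c['mtx']; R=np.array(c['R']); t=np.array(c['t'])
    v,u=np.mgrid[:d.shape[0],:d.shape[1]]
    P=np.stack([(u-K[0][2])/K[0][0]*d,(v-K[1][2])/K[1][1]*d,d],-1)
    return (P-t)@R
E
python3 - <<'E'
from h import *
for cam in('scene','side'):
    im,d=save(cam,cam+'0.png'); np.save(cam+'0.npy',d)
    P=cloud(cam,d)
    for th in('fixture','plate'):
        for r in arm.trace(th,cam)[:3]:
            m=r['mask']&(d>0); q=P[m]
            print(cam,th,round(r['score'],2),np.round(r['extent']),q.min(0).round(3),q.max(0).round(3),np.median(q,0).round(3))
            np.save(f'{cam}_{th}.npy',r['mask']) if r is not None else 0
s=arm.get_state();print(s['t'],s['eef_pos'],s['ee_rot'],s['force'],s['width'],arm.hold_point_z)
E
```

```text
scene fixture 0.95 [367. 197.  33.  33.] [ 0.457 -0.307 -0.003] [ 0.706 -0.218  0.034] [ 0.63  -0.265  0.028]
scene plate 0.6 [362. 208.  31.  14.] [ 0.047 -0.278  0.01 ] [ 0.64  -0.032  0.276] [ 0.569 -0.23   0.022]
side fixture 0.62 [292. 161.  91.  46.] [ 0.45  -0.305  0.   ] [ 0.721 -0.131  0.036] [ 0.58  -0.194  0.027]
side plate 0.61 [320. 172.  42.  20.] [ 0.517 -0.276  0.017] [ 0.638 -0.168  0.03 ] [ 0.575 -0.218  0.023]
side plate 0.23 [341. 139.  23.  24.] [ 0.557 -0.437 -0.   ] [ 0.632 -0.383  0.074] [ 0.591 -0.393  0.038]
0.3 [ 0.20183996 -0.64394713  0.22622766] [ 3.14105203e+00 -5.41858071e-05 -2.83787762e+00] [0.12209397 0.91859953 0.23875091] 0.08755746284249324 0.0188
```

```bash
python3 - <<'E'
import cv2,numpy as np
a=cv2.imread('pics/scene0.png')[150:270,320:440];b=cv2.imread('pics/side0.png')[110:240,250:420]
a=cv2.resize(a,(480,480));b=cv2.resize(b,(0,0),fx=4.0*.45*2/3.6*1.0,fy=2) if 0 else cv2.resize(b,(314,240))
o=np.zeros((580,800,3),np.uint8);o[:480,:480]=a;o[:240,482:796]=b
cv2.imwrite('pics/c0.png',o)
E
```

```text
(no output)
```

View pics/side0.png

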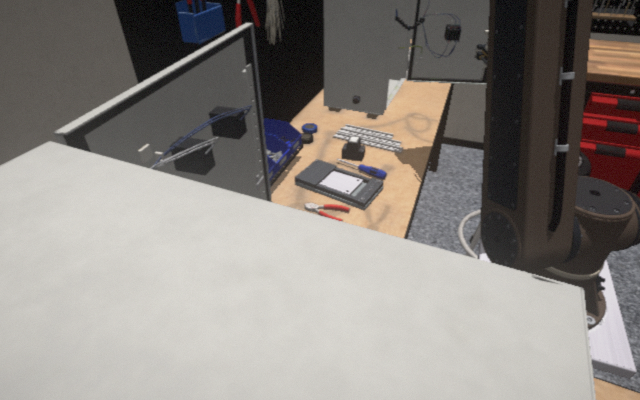

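View pics/c0.png

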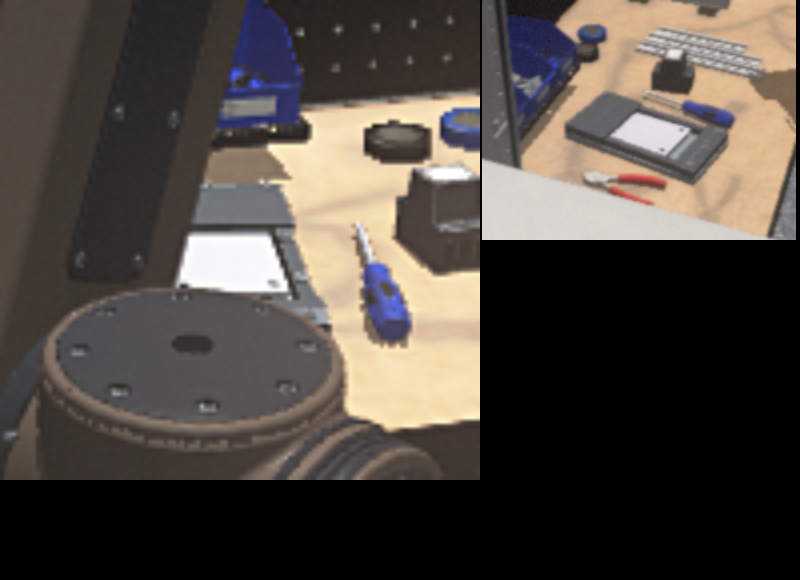

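The side view shows the fixture (centre about 340,183), with the cover at far left and the lip nearest the robot. The pliers are in front of it at (328,210), the screwdriver at (368,171) and the contactor at (353,147).

```bash
python3 - <<'E'
from h import *
d=np.load('side0.npy');P=cloud('side',d);m=np.load('side_fixture.npy')&(d>0)
m=cv2.erode(m.astype(np.uint8),np.ones((3,3)))>0
q=P[m];q=q[(q[:,2]>0.008)&(q[:,2]<.035)]
r=cv2.minAreaRect((q[:,:2]*1000).astype(np.float32));print(r,len(q))
print(arm.get_calibration('wrist'))
for k in('pliers','screwdriver','contactor'):
    for x in arm.trace(k,'side')[:1]:
        w=P[x['mask']&(d>0)];print(k,x['score'],w.min(0).round(3),w.max(0).round(3))
E
```

```text
((583.6666259765625, -215.88626098632812), (126.61328887939453, 246.900146484375), 78.019287109375) 1340
{'mtx': array([[309.70691629,   0.        , 321.54420602],
       [  0.        , 309.70691629, 198.41865332],
       [  0.        ,   0.        ,   1.        ]]), 'mount': array([[ 1.10683745e-04, -9.65432964e-01, -2.60651454e-01,
         6.91932278e-02],
       [ 9.99999988e-01,  7.89294902e-05,  1.32293957e-04,
         3.62431980e-04],
       [-1.07147860e-04, -2.60651465e-01,  9.65432961e-01,
        -1.58492350e-01],
       [ 0.00000000e+00,  0.00000000e+00,  0.00000000e+00,
         1.00000000e+00]])}
pliers 0.68 [ 0.517 -0.113 -0.002] [ 0.646 -0.048  0.02 ]
screwdriver 0.8 [ 0.456 -0.353  0.001] [ 0.619 -0.298  0.029]
contactor 0.97 [ 0.557 -0.505  0.001] [ 0.628 -0.383  0.074]
```

```bash
python3 -m crank '[[[-19,12.2,4,5.9],[-19,12.2,4,5.9],[-19,12.2,4,5.9],[-19,12.2,4,5.9],[-19,12.2,4,5.9],[-19,12.2,4,5.9],[-19,12.2,4,5.9],[-19,12.2,4,5.9],[-19,12.2,4,5.9],[-19,12.2,4,5.9],[-19,12.2,4,5.9],[-19,12.2,4,5.9]]]' 1 20
python3 - <<'E'
from h import *
s=arm.get_state();print(s['t'],s['eef_pos'],s['ee_rot'],s['force'],s['width'])
im,d=save('wrist','w0.png');np.save('w0.npy',d);np.save('w0s.npy',np.r_[s['eef_pos'],s['ee_rot']])
for th in('fixture','plate'):
    for r in arm.trace(th,'wrist')[:3]: print(th,r['score'],np.round(r['extent'])); 
E
```

```text
t: 1.95
eef_pos: [0.5633, -0.2117, 0.1268]
ee_rot: [-3.142, 0.0, 2.93]
force: [-0.4, -0.2, -0.4]
width: 0.0005
gripper_force: 0.0
1.95 [ 0.56332817 -0.21169923  0.12681501] [-3.14154626e+00  2.85782100e-05  2.92985034e+00] [-0.41878833 -0.17384995 -0.39943901] 0.00046609550478492895
fixture 0.85 [237.  79. 153. 143.]
plate 0.59 [112. 223.  71.  78.]
plate 0.58 [261. 152. 108. 101.]
```

View pics/w0.png

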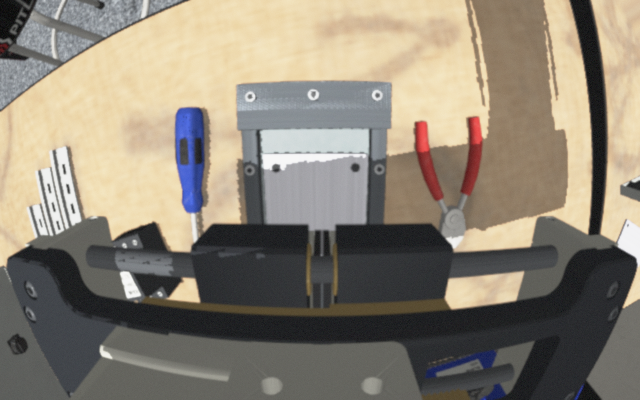

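The wrist view shows the lip at rows 83–129, with the plate's front edge at row ~153 (columns 262–368) and bed showing between them. The fixture looks aligned with the tool.

```bash
cat >> h.py <<'E'
from scipy.spatial.transform import Rotation as Ro
def wpt(s,d,u,v):
    c=arm.get_calibration('wrist');K=c['mtx'];M=c['mount']
    u=np.asarray(u,float);v=np.asarray(v,float)
    x=(u-K[0,2])/K[0,0];y=(v-K[1,2])/K[1,1];th=np.hypot(x,y)
    n=np.stack([np.sin(th)*x/(th+1e-9),np.sin(th)*y/(th+1e-9),np.cos(th)],-1)
    p=n*(d/n[...,2])[...,None]
    return (p@M[:3,:3].T+M[:3,3])@Ro.from_euler('xyz',s[3:]).as_matrix().T+s[:3]
E
python3 - <<'E'
from h import *
d=np.load('w0.npy');s=np.load('w0s.npy')
v,u=np.mgrid[:400,:640];W=wpt(s,d,u,v)
for (a,b) in [(240,87),(388,86),(313,87),(240,126),(388,126),(313,126),(250,97),(377,95),(313,95),(250,169),(379,169),(315,140),(280,157),(315,157),(355,157),(315,165),(315,190),(315,215)]: print(a,b,W[b,a].round(4))
m=(v<225)&(u>225)&(u<400)&(W[...,2]>.02)&(W[...,2]<.05)
q=W[m];r=cv2.minAreaRect((q[:,:2]*1000).astype(np.float32));print(r)
print(cv2.boxPoints(r))
E
```

```text
240 87 [ 0.4551 -0.257   0.0295]
388 86 [ 0.4806 -0.1367  0.0276]
313 87 [ 0.4699 -0.198   0.0291]
240 126 [ 0.4873 -0.2644  0.0298]
388 126 [ 0.5138 -0.1435  0.0284]
313 126 [ 0.5016 -0.2049  0.0277]
250 97 [ 0.466  -0.2499  0.0324]
377 95 [ 0.4867 -0.1483  0.0318]
313 95 [ 0.4766 -0.1994  0.0311]
250 169 [ 0.5248 -0.2648  0.0302]
379 169 [ 0.5478 -0.1582  0.031 ]
315 140 [ 0.5144 -0.2063  0.0128]
280 157 [ 0.5213 -0.2382  0.024 ]
315 157 [ 0.5275 -0.2089  0.0258]
355 157 [ 0.5345 -0.1758  0.0257]
315 165 [ 0.5344 -0.2104  0.0248]
315 190 [ 0.5561 -0.2152  0.0233]
315 215 [ 0.5785 -0.2202  0.023 ]
((525.61572265625, -209.83074951171875), (130.36424255371094, 126.3250732421875), 78.00531005859375)
[[ 450.286   -260.46323]
 [ 573.853   -286.71625]
 [ 600.94543 -159.19827]
 [ 477.37842 -132.94525]]
```

```bash
python3 -m crank '[[[-0.15,-0.24,2,0],[-0.15,-0.24,3.7,0],[-0.15,-0.24,3.7,0],[-0.15,-0.24,3.7,0]]]'
python3 -m crank '[[[0,0,0.1,0],[0,0,0.2,0],[0,0,0.3,0],[0,0,0.3,0]]]'
```

```text
t: 2.6
eef_pos: [0.5672, -0.2183, 0.0357]
ee_rot: [-3.141, 0.002, 2.93]
force: [0.1, -0.4, -0.3]
width: 0.0002
gripper_force: 0.0
t: 3.1
eef_pos: [0.5662, -0.2175, 0.0265]
ee_rot: [-3.142, -0.0, 2.931]
force: [0.1, -0.4, 0.8]
width: 0.0008
gripper_force: 0.0
```

```bash
python3 -m crank '[[[0,0,0.06,0],[0,0,0.12,0],[0,0,0.12,0],[0,0,0.12,0]]]'
python3 -m crank '[[[0,0,0.06,0],[0,0,0.06,0],[0,0,0.06,0]]]'
```

```text
t: 3.6
eef_pos: [0.5664, -0.2176, 0.0236]
ee_rot: [3.142, 0.0, 2.931]
force: [0.3, -0.4, 0.3]
width: 0.0002
gripper_force: 0.4
t: 3.98
eef_pos: [0.5664, -0.2176, 0.0223]
ee_rot: [-3.142, 0.0, 2.931]
force: [-1.5, 0.8, 4.7]
width: 0.0003
gripper_force: 2.4
```

```bash
python3 -m crank '[[[0,0,0.06,0],[0,0,0.06,0],[0,0,0.06,0]]]'
python3 -m crank '[[[0,0,0.04,0],[0,0,0.04,0],[0,0,0.04,0]]]'
```

```text
t: 4.35
eef_pos: [0.5663, -0.2176, 0.0209]
ee_rot: [-3.142, -0.0, 2.931]
force: [-1.6, 0.8, 6.1]
width: 0.0001
gripper_force: 3.4
t: 4.72
eef_pos: [0.5663, -0.2176, 0.0201]
ee_rot: [-3.141, 0.0, 2.931]
force: [-2.8, 1.9, 8.8]
width: 0.0001
gripper_force: 4.2
```

```bash
python3 -m crank '[[[0,0,0.06,0],[0,0,0.06,0],[0,0,0.06,0]]]'
python3 -m crank '[[[0,0,0.04,0],[0,0,0.04,0],[0,0,0.04,0]]]'
```

```text
t: 5.1
eef_pos: [0.5662, -0.2176, 0.0188]
ee_rot: [-3.141, 0.0, 2.931]
force: [-2.2, 2.2, 9.6]
width: 0.0005
gripper_force: 5.4
t: 5.48
eef_pos: [0.5662, -0.2176, 0.0183]
ee_rot: [-3.141, 0.0, 2.931]
force: [-5.2, 2.7, 15.0]
width: 0.0004
gripper_force: 7.4
```

```bash
python3 -m crank '[[[0,0,0.02,0],[0,0,0.02,0],[0,0,0.02,0]]]'
python3 -m crank '[[[0.05,0,0,0],[0.1,0,0,0],[0.15,0,0,0],[0.2,0,0,0]]]'
```

```text
t: 5.85
eef_pos: [0.5662, -0.2176, 0.0183]
ee_rot: [-3.141, 0.0, 2.931]
force: [-6.3, 4.5, 18.6]
width: 0.0004
gripper_force: 9.5
t: 6.35
eef_pos: [0.5659, -0.2174, 0.019]
ee_rot: [-3.141, 0.009, 2.932]
force: [5.4, -1.3, 9.5]
width: 0.0008
gripper_force: 4.9
```

```bash
python3 -m crank '[[[0,0,0.03,0],[0,0,0.06,0],[0,0,0.06,0]]]'
python3 -m crank '[[[0,0,0.03,0],[0,0,0.03,0],[0,0,0.03,0]]]'
```

```text
t: 6.72
eef_pos: [0.5658, -0.2174, 0.0183]
ee_rot: [-3.141, 0.009, 2.932]
force: [1.8, -0.1, 17.2]
width: -0.0
gripper_force: 8.7
t: 7.1
eef_pos: [0.5659, -0.2174, 0.0182]
ee_rot: [-3.141, 0.009, 2.933]
force: [0.1, 0.6, 23.1]
width: 0.0004
gripper_force: 11.8
```

```bash
python3 -m crank '[[[0.05,0,0.02,0],[0.1,0,0.03,0],[0.15,0,0.04,0],[0.2,0,0.05,0]]]'
```

```text
t: 7.6
eef_pos: [0.5652, -0.2172, 0.0182]
ee_rot: [-3.141, 0.017, 2.934]
force: [8.5, -5.0, 20.7]
width: 0.0002
gripper_force: 10.5
```

```bash
python3 -m crank '[[[0.05,0,0.02,0],[0.1,0,0.03,0],[0.15,0,0.04,0],[0.2,0,0.05,0]]]'
```

```text
t: 8.1
eef_pos: [0.5626, -0.2163, 0.0182]
ee_rot: [-3.141, 0.021, 2.935]
force: [10.9, -3.4, 25.9]
width: 0.0
gripper_force: 12.9
```

```bash
python3 -m crank '[[[0.06,0,0,0],[0.12,0,0,0],[0.18,0,0,0],[0.24,0,0.01,0]]]'
```

```text
t: 8.6
eef_pos: [0.5573, -0.2149, 0.0182]
ee_rot: [3.142, 0.022, 2.935]
force: [11.3, -3.1, 26.8]
width: 0.0006
gripper_force: 13.5
```

```bash
python3 - <<'E'
from h import *
s=arm.get_state();S=np.r_[s['eef_pos'],s['ee_rot']]
im,d=save('wrist','w1.png');cv2.imwrite('pics/w1c.png',cv2.resize(im[70:240,220:410,::-1],None,fx=3,fy=3))
v,u=np.mgrid[:400,:640];W=wpt(S,d,u,v);c=np.array([.5871,-.2229,0]);F=(W-c)@Ro.from_euler('z',-12,degrees=True).as_matrix()
for col in(285,315,345):print([(r,F[r,col].round(4)[[0,2]].tolist()) for r in range(122,170,3)])
E
```

```text
[(122, [-0.0981, 0.0285]), (125, [-0.0967, 0.0282]), (128, [-0.0953, 0.0282]), (131, [-0.0938, 0.0281]), (134, [-0.0924, 0.028]), (137, [-0.091, 0.0281]), (140, [-0.0896, 0.0287]), (143, [-0.0882, 0.0291]), (146, [-0.0867, 0.0285]), (149, [-0.0833, 0.0131]), (152, [-0.0814, 0.0114]), (155, [-0.0801, 0.0131]), (158, [-0.0784, 0.0126]), (161, [-0.0768, 0.013]), (164, [-0.0749, 0.0113]), (167, [-0.0737, 0.0135])]
[(122, [-0.098, 0.0289]), (125, [-0.0966, 0.0286]), (128, [-0.0952, 0.0286]), (131, [-0.0939, 0.0299]), (134, [-0.0923, 0.028]), (137, [-0.0909, 0.0283]), (140, [-0.0894, 0.028]), (143, [-0.088, 0.0283]), (146, [-0.0865, 0.028]), (149, [-0.0831, 0.0122]), (152, [-0.0814, 0.0119]), (155, [-0.0798, 0.0117]), (158, [-0.0783, 0.0126]), (161, [-0.0768, 0.013]), (164, [-0.075, 0.0124]), (167, [-0.0736, 0.0135])]
[(122, [-0.0981, 0.028]), (125, [-0.0967, 0.028]), (128, [-0.0953, 0.0285]), (131, [-0.0939, 0.0296]), (134, [-0.0924, 0.0285]), (137, [-0.091, 0.0289]), (140, [-0.0896, 0.029]), (143, [-0.0881, 0.0285]), (146, [-0.0866, 0.0277]), (149, [-0.0833, 0.0128]), (152, [-0.0814, 0.0111]), (155, [-0.0799, 0.0118]), (158, [-0.0783, 0.0119]), (161, [-0.0768, 0.0124]), (164, [-0.0751, 0.0124]), (167, [-0.0737, 0.0133])]
```

View pics/w1c.png

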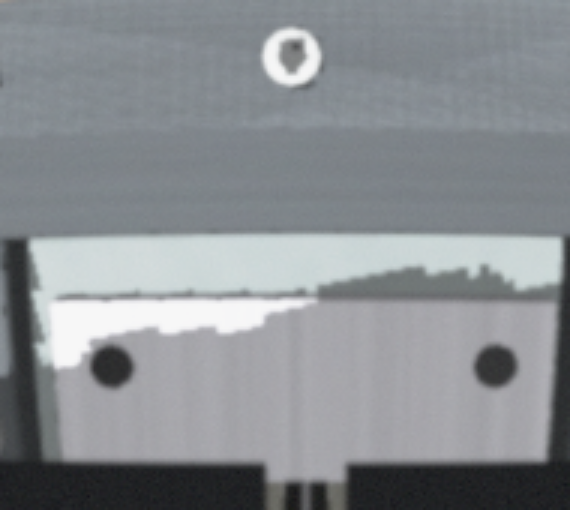

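The plate's front edge is straight, at crop row ~298 (image row 169, fixture x ≈ −72 mm). It has moved 9 mm with the fingertips without slip, and 27 mm remain.

```bash
python3 -m crank '[[[0.06,0,0,0],[0.12,0,0,0],[0.18,0,0,0],[0.24,0,0,0],[0.3,0,0,0],[0.36,0,0,0],[0.36,0,0,0]]]'
python3 - <<'E'
from h import *
s=arm.get_state();S=np.r_[s['eef_pos'],s['ee_rot']];im,d=save('wrist','w2.png')
v,u=np.mgrid[:400,:640];W=wpt(S,d,u,v);c=np.array([.5871,-.2229,0]);F=(W-c)@Ro.from_euler('z',-12,degrees=True).as_matrix()
for col in(285,340):print([(r,F[r,col].round(4)[[0,2]].tolist()) for r in range(145,200,3)])
E
```

```text
t: 9.52
eef_pos: [0.5485, -0.2129, 0.0182]
ee_rot: [3.141, 0.022, 2.935]
force: [10.0, -1.7, 27.4]
width: 0.0005
gripper_force: 13.7
[(145, [-0.0961, 0.0281]), (148, [-0.0947, 0.0282]), (151, [-0.0932, 0.0278]), (154, [-0.0917, 0.0279]), (157, [-0.0904, 0.0287]), (160, [-0.0888, 0.0279]), (163, [-0.0875, 0.0291]), (166, [-0.086, 0.0287]), (169, [-0.0823, 0.0172]), (172, [-0.0808, 0.0178]), (175, [-0.0794, 0.0185]), (178, [-0.0777, 0.0183]), (181, [-0.0763, 0.0191]), (184, [-0.0744, 0.018]), (187, [-0.1127, 0.1751]), (190, [-0.0713, 0.0186]), (193, [-0.0697, 0.0187]), (196, [-0.0679, 0.0181]), (199, [-0.0665, 0.0188])]
[(145, [-0.096, 0.0275]), (148, [-0.0947, 0.0282]), (151, [-0.0933, 0.0292]), (154, [-0.0916, 0.0274]), (157, [-0.0904, 0.029]), (160, [-0.0888, 0.028]), (163, [-0.0874, 0.0281]), (166, [-0.0857, 0.0268]), (169, [-0.0825, 0.018]), (172, [-0.0807, 0.0169]), (175, [-0.0795, 0.0191]), (178, [-0.0779, 0.0188]), (181, [-0.0761, 0.0178]), (184, [-0.0744, 0.0178]), (187, [-0.0731, 0.0188]), (190, [-0.0715, 0.0188]), (193, [-0.07, 0.0195]), (196, [-0.0681, 0.0186]), (199, [-0.0666, 0.019])]
```

```bash
python3 -m crank '[[[0.06,0,0,0],[0.12,0,0,0],[0.18,0,0,0],[0.24,0,0,0],[0.3,0,0,0],[0.36,0,0,0],[0.36,0,0,0]]]'
python3 -m crank '[[[0.05,0,0,0],[0.1,0,0,0],[0.15,0,0,0],[0.2,0,0,0],[0.2,0,0,0]]]'
```

```text
t: 10.45
eef_pos: [0.5399, -0.211, 0.0182]
ee_rot: [3.141, 0.022, 2.935]
force: [10.6, -2.1, 28.0]
width: 0.0004
gripper_force: 14.0
t: 11.08
eef_pos: [0.5352, -0.2099, 0.0181]
ee_rot: [3.141, 0.022, 2.935]
force: [11.2, -2.3, 28.4]
width: 0.0006
gripper_force: 14.1
```

```bash
python3 -m crank '[[[0.05,0,-0.01,0],[0.1,0,-0.01,0],[0.12,0,-0.01,0],[0.12,0,-0.01,0]]]'
python3 -m crank '[[[0.04,0,0,0],[0.08,0,0,0],[0.08,0,0,0]]]'
```

```text
t: 11.58
eef_pos: [0.532, -0.2092, 0.0181]
ee_rot: [3.141, 0.022, 2.935]
force: [11.1, -2.7, 26.9]
width: 0.0004
gripper_force: 13.6
t: 11.95
eef_pos: [0.5301, -0.2088, 0.0181]
ee_rot: [3.141, 0.022, 2.935]
force: [10.9, -1.5, 27.2]
width: 0.0006
gripper_force: 13.7
```

```bash
python3 -m crank '[[[0.04,0,0,0],[0.08,0,0,0],[0.08,0,0,0]]]'
python3 -m crank '[[[0.04,0,0,0],[0.08,0,0,0],[0.08,0,0,0]]]'
```

```text
t: 12.32
eef_pos: [0.5291, -0.2085, 0.0182]
ee_rot: [3.141, 0.023, 2.935]
force: [13.2, -3.5, 24.4]
width: 0.0004
gripper_force: 12.2
t: 12.7
eef_pos: [0.5273, -0.208, 0.0182]
ee_rot: [3.141, 0.024, 2.935]
force: [14.1, -2.5, 24.6]
width: 0.0008
gripper_force: 12.1
```

```bash
python3 -m crank '[[[0.03,0,-0.1,0],[0.03,0,-0.4,0],[0,0,-1.5,0],[0,0,-3,0],[0,0,-3,0],[0,0,-3,0]]]'
python3 - <<'E'
from h import *
s=arm.get_state();S=np.r_[s['eef_pos'],s['ee_rot']];im,d=save('wrist','w3.png');cv2.imwrite('pics/w3c.png',cv2.resize(im[70:270,220:410,::-1],None,fx=3,fy=3))
d0=np.load('w0.npy');s0=np.load('w0s.npy');im0=cv2.imread('pics/w0.png')
for I,D,SS in((im0,d0,s0),(im[:,:,::-1],d,S)):
    v,u=np.mgrid[:400,:640];W=wpt(SS,D,u,v);c=np.array([.5871,-.2229,0]);F=(W-c)@Ro.from_euler('z',-12,degrees=True).as_matrix()
    g=cv2.cvtColor(np.ascontiguousarray(I),cv2.COLOR_BGR2GRAY)
    m=((g<75)&(abs(F[...,1])<.044)&(F[...,0]>-.083)&(F[...,0]<.04)&(F[...,2]<.05)).astype(np.uint8)
    n,_,st,ce=cv2.connectedComponentsWithStats(m)
    for i in range(1,n):
        if 8<st[i,4]<400: a,b=ce[i].round().astype(int);print(st[i],ce[i].round(1),F[b,a].round(4))
    print([(r,F[r,300].round(4)[[0,2]].tolist()) for r in range(120,200,6)])
E
```

```text
t: 13.45
eef_pos: [0.5136, -0.2064, 0.0862]
ee_rot: [3.141, -0.001, 2.93]
force: [-0.8, 0.8, 0.2]
width: 0.0005
gripper_force: 0.0
[352 164   7   7  38] [355.  167.2] [-0.0524  0.0354  0.0244]
[274 169   5   2   9] [276.2 169.6] [-0.0502 -0.0322  0.0252]
[(120, [-0.0925, 0.0274]), (126, [-0.0875, 0.0274]), (132, [-0.0817, 0.0118]), (138, [-0.0765, 0.0133]), (144, [-0.071, 0.0115]), (150, [-0.0658, 0.0126]), (156, [-0.0621, 0.0261]), (162, [-0.0568, 0.0247]), (168, [-0.0517, 0.0252]), (174, [-0.0464, 0.0248]), (180, [-0.0412, 0.0248]), (186, [-0.0357, 0.0237]), (192, [-0.0306, 0.025]), (198, [-0.0249, 0.0238])]
[(120, [-0.1425, 0.001]), (126, [-0.1378, 0.0008]), (132, [-0.133, 0.0008]), (138, [-0.1283, 0.0009]), (144, [-0.1252, 0.0205]), (150, [-0.1216, 0.0282]), (156, [-0.1174, 0.0281]), (162, [-0.1132, 0.0292]), (168, [-0.1087, 0.0279]), (174, [-0.1043, 0.0276]), (180, [-0.1003, 0.0294]), (186, [-0.0957, 0.0282]), (192, [-0.0911, 0.0276]), (198, [-0.0871, 0.0294])]
```

View pics/w3c.png

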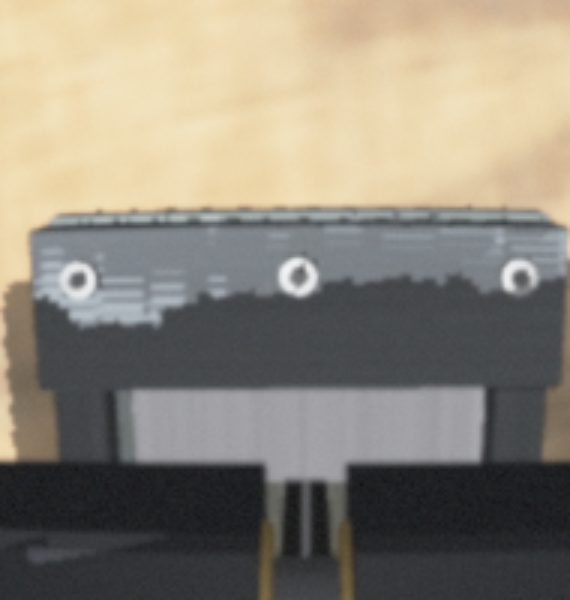

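The plate now runs under the lip, with its front holes hidden. I'll check from a viewpoint further back, to see whether any hole still shows and whether the plate drifted on release.

```bash
python3 -m crank '[[[-2,0,-1.5,0],[-4,0,-1.5,0],[-4.4,0,-1.5,0],[-4.4,0,-1.5,0],[-4.4,0,-1.5,0],[-4.4,0,-1.5,0]]]'
python3 - <<'E'
from h import *
s=arm.get_state();S=np.r_[s['eef_pos'],s['ee_rot']];im,d=save('wrist','w4.png');cv2.imwrite('pics/w4c.png',cv2.resize(im[20:200,220:420,::-1],None,fx=3,fy=3))
v,u=np.mgrid[:400,:640];W=wpt(S,d,u,v);c=np.array([.5871,-.2229,0]);F=(W-c)@Ro.from_euler('z',-12,degrees=True).as_matrix()
for col in(290,335):print([(r,F[r,col].round(4)[[0,2]].tolist()) for r in range(60,180,6)])
E
```

```text
t: 14.25
eef_pos: [0.6212, -0.2293, 0.1244]
ee_rot: [3.142, -0.0, 2.931]
force: [-0.6, -0.8, 0.4]
width: 0.0006
gripper_force: 0.0
[(60, [-0.084, 0.0203]), (66, [-0.0788, 0.0201]), (72, [-0.0734, 0.0211]), (78, [-0.0681, 0.0218]), (84, [-0.0631, 0.0202]), (90, [-0.0579, 0.0206]), (96, [-0.0528, 0.0208]), (102, [-0.0477, 0.0207]), (108, [-0.0426, 0.0199]), (114, [-0.0375, 0.0213]), (120, [-0.0324, 0.0207]), (126, [-0.0273, 0.0226]), (132, [-0.0223, 0.0225]), (138, [-0.0171, 0.0214]), (144, [-0.0121, 0.0222]), (150, [-0.007, 0.0227]), (156, [-0.0018, 0.022]), (162, [0.0034, 0.0221]), (168, [0.0087, 0.0213]), (174, [0.0139, 0.0216])]
[(60, [-0.0835, 0.0207]), (66, [-0.0784, 0.0199]), (72, [-0.0731, 0.0207]), (78, [-0.0678, 0.0213]), (84, [-0.0626, 0.0217]), (90, [-0.0575, 0.0216]), (96, [-0.0525, 0.0214]), (102, [-0.0473, 0.0222]), (108, [-0.0423, 0.0212]), (114, [-0.0372, 0.0197]), (120, [-0.0322, 0.0222]), (126, [-0.0271, 0.0207]), (132, [-0.0221, 0.0223]), (138, [-0.017, 0.0221]), (144, [-0.0118, 0.0216]), (150, [-0.0067, 0.0218]), (156, [-0.0016, 0.0217]), (162, [0.0036, 0.0214]), (168, [0.0089, 0.021]), (174, [0.014, 0.0217])]
```

View pics/w4c.png

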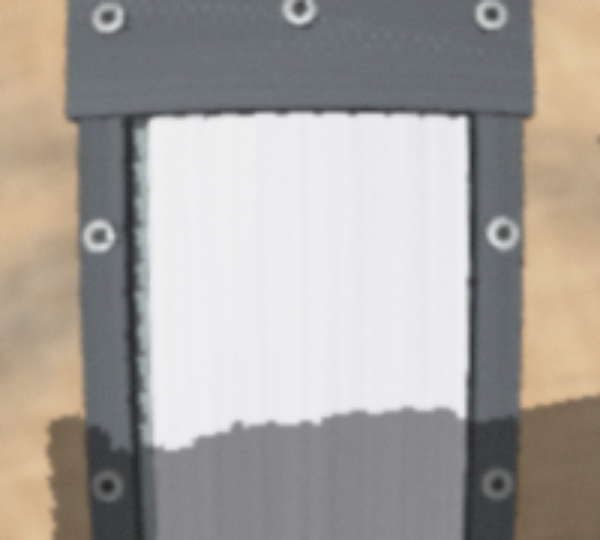

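The view along the lip shows clear plate with no hole, so the front is home (about −100 mm). The plate top is up under the lip at z ≈ 20 mm, and the robot is clear.

```bash
python3 -c "
from station import arm
print(arm.job_done())"
```

```text
the job is handed in; nothing more can be done
None
```

I pressed the plate down and dragged it forward under the lip until it met the front stop, then let go, and the spring clamped it up under the lip. The highest pressing force I read was about 31 N, the tools and contactor were not touched, and I handed the job in at about 14 s; no verdict was returned, but from the pictures the front edge sits at the stop.

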